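Blow out the rinsed dosing dispenser over the slip beaker

TASK

The dosing dispenser has just been rinsed and stands empty. Swing its spout over the mouth of the tall slip beaker (not the low bowl), then press the knob down through the soft first stop and on to the stiffer second stop to blow it out, feeling for the stops and never forcing it, stay there a moment, and let the knob rise slowly under your finger, all the way up, without letting it snap. Leave the spout over the beaker and do not knock any of the vessels or the other loose things about.

Things in the scene. Friction and masses are not known exactly. Their poses are not given: they have to be found in the camera images.
- dispenser: Fixed bench dispenser: round steel foot 112 mm across, white bottle 76 mm across up to a ribbed grey cap, swivel spout, steel stem and black knob on top, all on one vertical axis. Origin: on that axis at the table top. Own -x is the front, own z is up.
- spout (a joint): Angle of the spout about the dispenser's vertical axis (rad): 0 points along the dispenser's own -x, positive turns counter-clockwise seen from above, range -1.2 to 1.2. It swivels freely with slight friction (about 1 N at the tube) and stays where it is left.
- spout_tube (a point): Middle of the level steel tube of the spout, 9 mm across, 95 mm from the dispenser's axis and 154 mm above the table: a place to push or pinch it. The tube is free from 45 to 112 mm from the axis, then bends down to the nozzle.
- nozzle_tip (a point): Lower end of the nozzle, 130 mm from the dispenser's axis, 112 mm above the table.
- knob_top (a point): Centre of the flat top of the round black knob, 42 mm across, 278 mm above the table when fully up. The free top is 28 mm across, the rim rounded.
- plunger (a joint): How far the knob is pressed down (m): 0 fully up. A soft spring (about 1.5 to 3 N) lifts it. The first stop comes where the brass dose collar, clamped on the stem below the knob, meets the steel sleeve: anywhere 6 to 42 mm down, not measured, to be felt (or seen as the gap under the collar).
- sleeve (a joint): How far the steel sleeve below the dose collar is pushed into the head (m): 0 at rest. At the first stop the push jumps from about 2 or 3 N to about 8 N before the sleeve starts to move; it then grows by about 0.9 N per mm, to about 13 N at 0.006, where it meets the second stop, a rubber bumper that gives only about 1 mm per 3 N. It counts as on the second stop from 0.005. A push of 13 to 16 N is right; more than 26 N on the knob is forcing it.
- slip_beaker: Loose, tall, tapered pale grey beaker, open on top: 92 mm high, 69 mm across the rim, 56 mm across the foot. One of the two vessels in front of the dispenser, on the circle of the nozzle, left or right. Origin: centre of its underside.
- beaker_mouth (a point): Centre of the beaker's mouth, 92 mm above the table; the opening is about 60 mm across.
- glazed_bowl: Loose low rounded glazed bowl, 47 mm high, 68 mm across; the other vessel in front of the dispenser. Origin: centre of its underside.
- bisque_cup: Loose unglazed cup, 74 mm high, 66 mm across, behind the dispenser to its own +y side. Origin: centre of its underside.
- ring_cutter: Loose tin ring, 30 mm high, 66 mm across, behind the dispenser to its own -y side. Origin: centre of its underside.
There are look-alikes about, which are no part of the job. Leave any blue look-alike of the slip_beaker alone.

How it is judged:
By the outcome, as a careful person would: the job done as asked, in the order asked, and still so for the second after the job is handed in, with the robot touching nothing.
It also fails if it takes over 54 s, if anything falls off the work surface, if the arm or the gripper's body presses on something with over 40 N, if the wrist force passes 120 N, or if a joint passes its speed limit or range.

ROBOT

A 6-joint arm with a two-finger parallel gripper is mounted at the origin on the work surface; the furniture and walls round the work are solid. World frame = base frame: x ahead of the robot, y to its left, z up, the work surface at z = 0. Lengths are in m, angles in rad, forces in N, time in s.
With the tool pointing down it reaches from about 0.325 to 0.775 m from the base axis. Payload 5.5 kg.
Tool frame: the origin (TCP) lies midway between the tips of the shut fingers; the grasp point (between the pads) lies 19 mm behind it (hold_point_z is the distance from the TCP to the grasp point, in m); y points along the fingers, z is the direction in which the jaws open and shut, and the axes are right-handed (so a half turn about y gives the same grasp; the last joint's range is limited). The gripper opens to 88 mm and grips with 3 to 60 N. Pads are 20 mm wide; open, the fingers measure 115 mm over their backs; the gripper's body (75 mm by 178 mm) begins 61 mm behind the grasp point.
Start: joints at [1.119, 0.091, 1.231, -0, 1.82, -0.057], TCP at [0.231, 0.554, 0.223] pointing down, gripper open.
Joint ranges: [-2.87, 2.87], [-0.86, 2.18], [0.17, 2.46], [-1.51, 4.65], [0.06, 2.69], [-2.65, 2.65]. Speed limits (rad/s): [2.57, 2.57, 3.01, 3.14, 3.14, 3.14].

INTERFACE

Orientations are given as a rotation vector (axis times angle).
In Python, from plant import * gives the robot as it stands.
- The arm moves only by the shell command python3 -m inch 'ROWS'. ROWS is JSON, a list of rows, each a list of 7 numbers: the finger opening in mm, from 0 to 87.8, then the shift along the tool's x, y, z in mm, then the turn, a rotation vector about the tool's x, y, z in rad. In form: [[hand, dx, dy, dz, ax, ay, az], ...]. A call has 1 to 12 rows; each row is the pose to reach, as a shift and turn from the pose measured when the call began, along the tool's axes at that moment; what a row does not reach only later rows make up. A row lasts 1/12 s, in which the tool goes at most 41.7 mm and 7.16 degrees, less where a joint would pass 70% of its speed; a pose out of reach is approached as far as the arm can. A call with a gripper value outside its range is refused whole. The fingers move at their own pace and stop on an object; the grip force is fixed at half the most. Time passes only in rows, so rows that repeat a pose let the fingers close. It gives the time, the measured TCP pose, the force and the opening at its end, in the units of the state.
- observe(): the state, without advancing time (a new reading comes with each control period).
- capture(name): name is "scene" or "top"; returns a dict with "pixels" (400x640x3 uint8, red, green, blue), "K" (3x3 intrinsics, pixels), "k1" (the pictures are not rectified: a ray, as slopes to the right and down, at radius r is drawn at 1 + k1 r^2 times it, then the intrinsics apply), "pose" (4x4, takes a point from camera to world coordinates). Camera axes: x right, y up, looking along -z (the intrinsics and any distortion apply to the point x, -y, -z); pixel columns grow to the right and rows downward; lengths in m; the calibration is good to about 2 mm. A picture is of the moment at which its call begins. There is no depth.
- finish_job(): hands the job in, once; it reports no verdict.
The state is a dict: "time_s": time; "q": joint angles; "qd": joint speeds; "joint_torque": joint torques, N m; "ee_pos": TCP position; "tcp_rot": TCP orientation; "contact_force": force on the tool from outside, world axes, zero at the start; "wrist_torque": the same for the moment, N m; "gripper_width": opening from 0.0 (shut) to 1.0 (fully open).
Only numpy, scipy, OpenCV 4.12 (cv2) and the standard library are available. Lean on these libraries where they do the work, as an engineer would, in place of code of your own. Each camera call takes 0.05 s, during which the arm holds its last target.

## Working session

There is one attempt and no reset: what is moved stays moved. The work goes in short steps, Python scripts to look and compute and a shell command to move; the robot and the scene stay as the last step left them, time stands still between calls to the robot, and variables do not carry over. Pictures are saved under pics/ and viewed, and the job is handed in when it is done.

```bash
ls; mkdir -p pics
python3 - <<'E'
from plant import *
import cv2
s=observe()
print({k:(v if not hasattr(v,'round') else v) for k,v in s.items()})
for n in("scene","top"):
    c=capture(n); cv2.imwrite(f"pics/{n}0.png",c["pixels"][:,:,::-1]); print(n,c["K"],c["k1"],c["pose"])
E
```

```text
pics
{'time_s': 0.0, 'q': array([ 1.11932269e+00,  9.18767877e-02,  1.23184406e+00, -8.15715659e-06,
        1.81978757e+00, -5.67410219e-02]), 'qd': array([-0.0002489 ,  0.00010117, -0.00041001,  0.00209451,  0.00039873,
        0.0004986 ]), 'joint_torque': array([ 4.34958756e-04, -4.46445000e+01, -4.06447649e+01,  6.99001621e-02,
        2.89783574e-02, -1.29513678e-04]), 'ee_pos': array([0.2306407 , 0.55359467, 0.22151976]), 'tcp_rot': array([-1.55038593,  0.31011278, -0.30936416]), 'contact_force': array([ 0.28330605, -0.45710472,  0.77528341]), 'wrist_torque': array([ 0.00035042,  0.02018754, -0.02640909]), 'gripper_width': 0.9994180382715604}
scene [[429.40705206   0.         319.20419526]
 [  0.         429.40705206 199.51031064]
 [  0.           0.           1.        ]] -0.10876399135737752 [[ 0.48064574 -0.55064161  0.682476    1.25209751]
 [ 0.87666283  0.32038334 -0.35891057 -0.21226574]
 [-0.02102285  0.77081018  0.63671792  0.78535061]
 [ 0.          0.          0.          1.        ]]
top [[513.38586134   0.         319.557569  ]
 [  0.         513.38586134 187.83761949]
 [  0.           0.           1.        ]] -0.10625889530568004 [[ 0.00477748  0.99248061 -0.12230866  0.41317397]
 [-0.99987088  0.00661761  0.01464314  0.15218674]
 [ 0.01534242  0.12222291  0.99238408  1.42349214]
 [ 0.          0.          0.          1.        ]]
```

View pics/scene0.png

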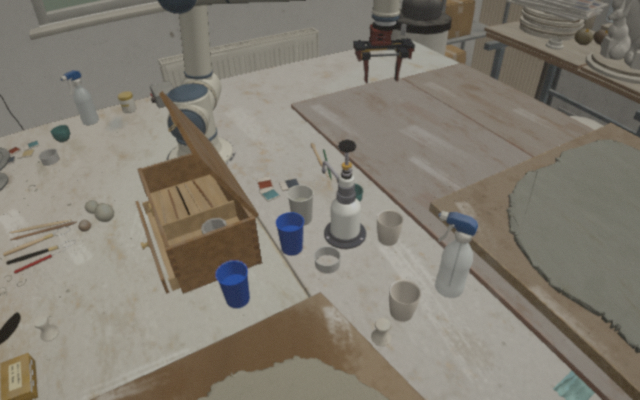

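View pics/top0.png

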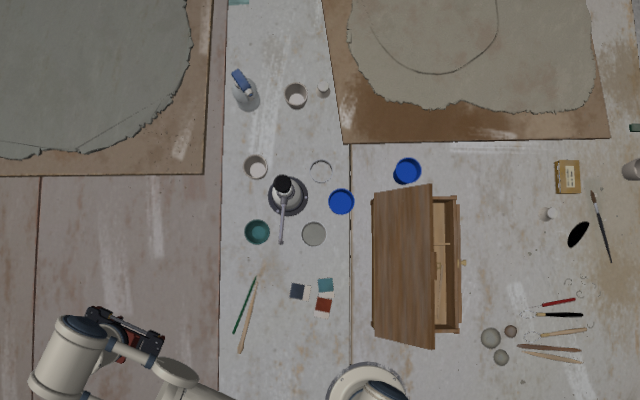

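Run:
```python
import cv2
t=cv2.imread("pics/top0.png"); s=cv2.imread("pics/scene0.png")
cv2.imwrite("pics/topc.png",cv2.resize(t[145:260,225:365],None,fx=5,fy=5,interpolation=cv2.INTER_CUBIC))
cv2.imwrite("pics/scec.png",cv2.resize(s[130:280,270:420],None,fx=4,fy=4,interpolation=cv2.INTER_CUBIC))
```

```text
(no output)
```

View pics/topc.png

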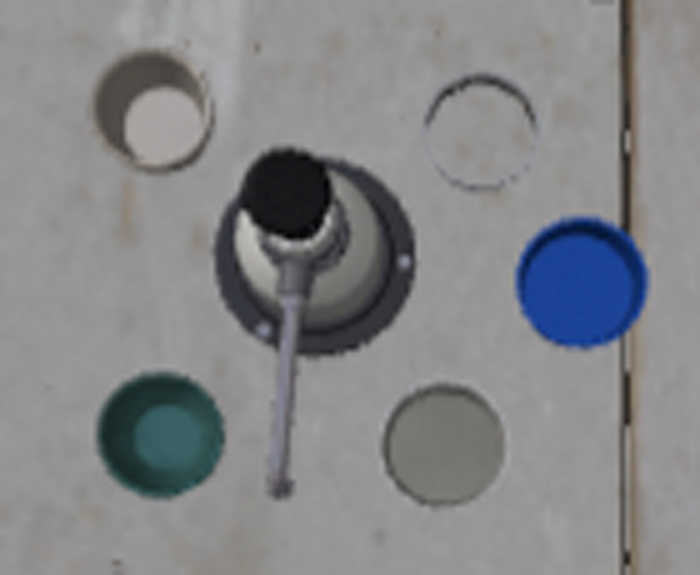

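View pics/scec.png

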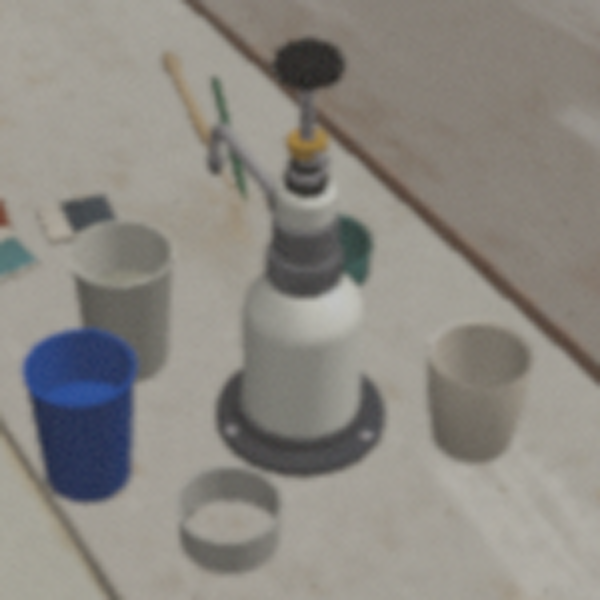

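The top view shows the pale grey beaker with its rim centred near (314,234), the green bowl near (257,232), the knob at (282,184), the foot at (288,196) and the nozzle at (281,242). Candidates for the slip beaker are the grey vessel in front on the right, the blue ones at (341,201) and (407,170), and the cups behind at (255,167) and (296,95). The grey one at (314,234) is tall, pale grey and on the nozzle circle, and the enlarged crops confirm it.

```bash
cat > h.py <<'E'
from plant import *
import numpy as np, cv2
def ray(c,uv):
    K=np.array(c["K"]);k=c["k1"]
    p=cv2.undistortPoints(np.array([[uv]],float),K,np.array([k,0,0,0.]))[0,0]
    P=np.array(c["pose"]);d=P[:3,:3]@np.array([p[0],-p[1],-1.]);return P[:3,3],d
def atz(c,uv,z):
    o,d=ray(c,uv);return o+d*(z-o[2])/d[2]
def proj(c,X):
    P=np.array(c["pose"]);x=P[:3,:3].T@(np.array(X)-P[:3,3])
    return cv2.projectPoints(np.array([[x[0],-x[1],-x[2]]]),np.zeros(3),np.zeros(3),np.array(c["K"]),np.array([c["k1"],0,0,0.]))[0][0,0]
E
cat > m.py <<'E'
from h import *
c=capture("top"); s=capture("scene")
T=lambda x,y,z:atz(c,(225+(x+.5)/5-.5,145+(y+.5)/5-.5),z)
S=lambda x,y,z:atz(s,(270+(x+.5)/4-.5,130+(y+.5)/4-.5),z)
r=lambda n,v:print(n,v.round(4))
r("knob top",T(287,193,.278)); r("knob sc",S(310,64,.275))
r("foot",T(315,256,.012)); r("foot sc",S(301,415,.012))
r("foot L",T(216,256,.01));r("foot R",T(414,256,.01))
m=T(444,445,.092);r("beaker",m); r("beaker sc",S(122,254,.092))
r("bk L",T(384,445,.092));r("bk R",T(504,445,.092))
b=T(161,434,.047);r("bowl",b)
n=T(281,488,.154);r("nozzle bend",n)
r("cup",T(153,110,.074));r("ring",T(482,131,.03)); r('blue',T(582,282,.092))
E
python3 m.py
```

```text
knob top [0.5643 0.2198 0.278 ]
knob sc [0.5727 0.2181 0.275 ]
foot [0.5644 0.2196 0.012 ]
foot sc [0.5768 0.215  0.012 ]
foot L [0.5642 0.2745 0.01  ]
foot R [0.5649 0.1649 0.01  ]
beaker [0.4579 0.1479 0.092 ]
beaker sc [0.4613 0.1484 0.092 ]
bk L [0.4577 0.1789 0.092 ]
bk R [0.4581 0.1168 0.092 ]
bowl [0.4643 0.2992 0.047 ]
nozzle bend [0.4342 0.2282 0.154 ]
cup [0.6353 0.3039 0.074 ]
ring [0.6321 0.1279 0.03  ]
blue [0.5431 0.0765 0.092 ]
```

```bash
cat > tool.py <<'E'
from h import *
from scipy.spatial.transform import Rotation as R
import sys
# usage: tool.py x y z [jaw angle deg about world z, 90=y]  -> shift in tool axes mm, turn
s=observe();Rm=R.from_rotvec(s["tcp_rot"]).as_matrix()
print("t",round(s["time_s"],2),"pos",s["ee_pos"].round(4),"F",s["contact_force"].round(2),"w",round(s["gripper_width"],3))
print("x",Rm[:,0].round(3),"y",Rm[:,1].round(3),"z",Rm[:,2].round(3))
if len(sys.argv)>3:
    t=np.array([float(v) for v in sys.argv[1:4]])
    print("shift mm",(Rm.T@(t-s["ee_pos"])*1000).round(1))
if len(sys.argv)>4:
    a=np.radians(float(sys.argv[4]))
    for sg in(1,-1):
        z=sg*np.array([np.cos(a),np.sin(a),0]);y=np.array([0,0,-1.]);x=np.cross(y,z)
        print("turn",R.from_matrix(Rm.T@np.c_[x,y,z]).as_rotvec().round(4))
E
python3 tool.py 0.462 0.227 0.2 105
```

```text
t 0.2 pos [0.2307 0.5537 0.2219] F [-0.26  0.22 -0.91] w 0.998
x [ 0.923 -0.385 -0.   ] y [-0.001 -0.001 -1.   ] z [ 0.385  0.923 -0.001]
shift mm [ 339.2   22.1 -212.6]
turn [ 1.200e-03 -6.566e-01 -5.000e-04]
turn [7.000e-04 2.485e+00 1.500e-03]
```

```bash
python3 tool.py 0.468 0.2255 0.215 105; python3 -m inch '[[40,20,0,-15,0,-0.05,0],[40,50,0,-35,0,-0.11,0],[40,85,0,-55,0,-0.18,0],[40,120,0,-80,0,-0.25,0],[40,155,0,-105,0,-0.32,0],[40,190,2,-125,0,-0.39,0],[40,225,4,-145,0,-0.46,0],[40,260,5,-165,0,-0.53,0],[40,295,6,-185,0,-0.59,0],[40,325,6,-202,0,-0.64,0],[40,340,6,-210,0,-0.657,0],[40,345,6,-211,0,-0.657,0]]'; python3 tool.py 0.468 0.2255 0.140 105
```

```text
t 0.2 pos [0.2307 0.5537 0.2219] F [-0.26  0.22 -0.91] w 0.998
x [ 0.923 -0.385 -0.   ] y [-0.001 -0.001 -1.   ] z [ 0.385  0.923 -0.001]
shift mm [ 345.3    7.1 -211.7]
turn [ 1.200e-03 -6.566e-01 -5.000e-04]
turn [7.000e-04 2.485e+00 1.500e-03]
time_s: 1.2
ee_pos: [0.4694, 0.2236, 0.2158]
tcp_rot: [-1.563, -0.202, 0.204]
contact_force: [0.6, 0.0, 0.1]
gripper_width: 0.454
t 1.2 pos [0.4694 0.2236 0.2158] F [0.64 0.04 0.05] w 0.454
x [ 0.967  0.256 -0.001] y [-0.001 -0.002 -1.   ] z [-0.256  0.967 -0.002]
shift mm [-0.8 75.8  2.3]
turn [ 0.0017 -0.0031 -0.0013]
turn [2.0000e-03 3.1385e+00 2.7000e-03]
```

```bash
cat > look.py <<'E'
from h import *
import sys
# look.py tag : save crops
for n,(y0,y1,x0,x1),f in(("top",(120,280,220,380),4),("scene",(110,260,240,420),4)):
    im=capture(n)["pixels"][:,:,::-1]
    cv2.imwrite(f"pics/{n}_{sys.argv[1]}.png",cv2.resize(im[y0:y1,x0:x1],None,fx=f,fy=f,interpolation=cv2.INTER_CUBIC))
E
python3 look.py a
```

```text
(no output)
```

View pics/scene_a.png

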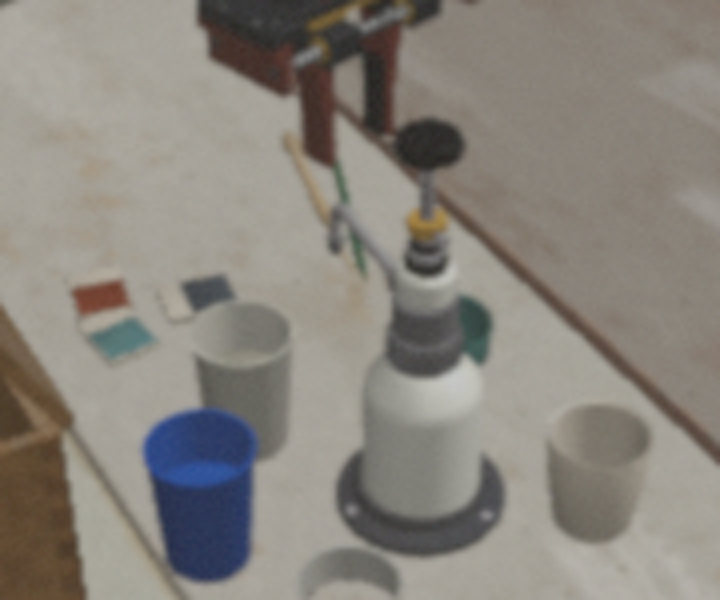

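View pics/top_a.png

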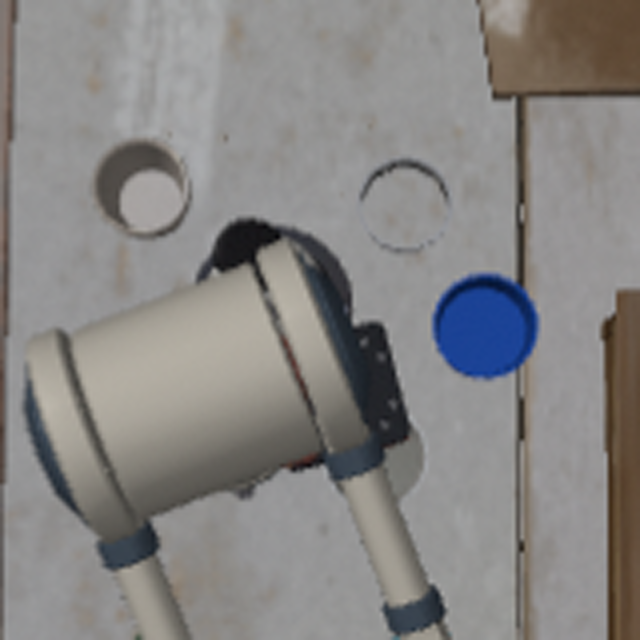

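Run:
```python
from h import *
c=capture("scene");im=c["pixels"][:,:,::-1]
cv2.imwrite("pics/full_a.png",cv2.resize(im[0:200,180:480],None,fx=2.6,fy=2.6))
for z in (.216,.154,.14): print(z,proj(c,[.469,.2245,z]).round(1))
```

```text
0.216 [326.7 145.7]
0.154 [327.  166.3]
0.14 [327.  170.8]
```

View pics/full_a.png

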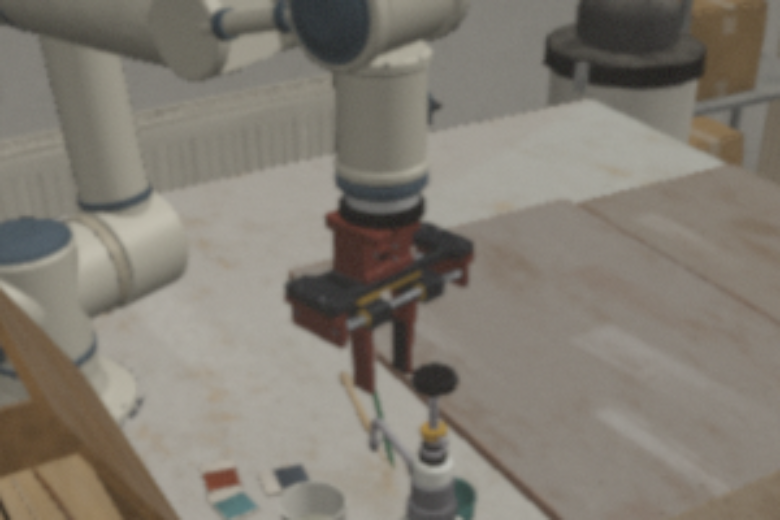

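```bash
python3 -m inch '[[40,1,10,1,0,0,0],[40,2,25,1,0,0,0],[40,2,40,1,0,0,0],[40,2,52,1,0,0,0],[40,2,62,1,0,0,0],[40,2,70,1,0,0,0],[40,2,75,1,0,0,0],[40,2,76,1,0,0,0]]';python3 look.py b; python3 tool.py
```

```text
time_s: 2.02
ee_pos: [0.4688, 0.2282, 0.1389]
tcp_rot: [-1.562, -0.203, 0.207]
contact_force: [-0.6, 1.1, -0.2]
gripper_width: 0.46
t 2.12 pos [0.4693 0.2282 0.1401] F [ 0.98  0.44 -0.09] w 0.457
x [ 0.966  0.258 -0.001] y [-0.001 -0.001 -1.   ] z [-0.258  0.966 -0.   ]
```

View pics/scene_b.png

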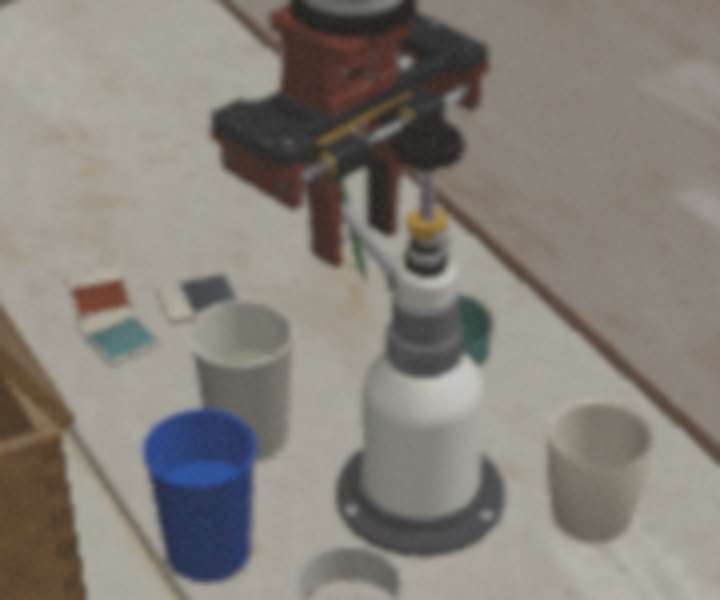

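```bash
cat > arc.py <<'E'
from h import *
from scipy.spatial.transform import Rotation as R
import sys
s=observe();Rm=R.from_rotvec(s["tcp_rot"]).as_matrix();p=s["ee_pos"]
ax=np.array([.565,.2192])
b1=float(sys.argv[1]);j1=float(sys.argv[2]);n=int(sys.argv[3])
v=p[:2]-ax;b0=np.degrees(np.arctan2(v[1],v[0]))%360;r0=np.hypot(*v);j0=np.degrees(np.arctan2(Rm[1,2],Rm[0,2]))
print(b0,r0,j0)
for i in range(1,n+1):
    u=i/n;b=np.radians(b0+(b1-b0)*u);r=r0+(.097-r0)*u
    t=np.array([*(ax+r*np.array([np.cos(b),np.sin(b)])),.140])
    print((Rm.T@(t-p)*1000).round(0),round(-np.radians(j1-j0)*u,3))
E
python3 arc.py 213.5 123.5 20
```

```text
174.61947199987037 0.09608973120794619 104.97076201219109
[-1.  0. -3.] -0.016
[-2.  0. -6.] -0.032
[-3.  0. -9.] -0.049
[ -4.   0. -12.] -0.065
[ -5.   0. -16.] -0.081
[ -5.   0. -19.] -0.097
[ -6.   0. -22.] -0.113
[ -6.   0. -25.] -0.129
[ -6.   0. -29.] -0.146
[ -6.   0. -32.] -0.162
[ -6.   0. -35.] -0.178
[ -6.   0. -38.] -0.194
[ -6.   0. -42.] -0.21
[ -6.   0. -45.] -0.226
[ -6.   0. -48.] -0.243
[ -5.   0. -51.] -0.259
[ -4.   0. -55.] -0.275
[ -4.   0. -58.] -0.291
[ -3.   0. -61.] -0.307
[ -2.   0. -64.] -0.323
```

```bash
python3 -m inch '[[40,-1,0,-3,0,-0.016,0],[40,-2,0,-6,0,-0.032,0],[40,-3,0,-9,0,-0.049,0],[40,-4,0,-12,0,-0.065,0],[40,-5,0,-16,0,-0.081,0],[40,-5,0,-19,0,-0.097,0],[40,-6,0,-22,0,-0.113,0],[40,-6,0,-25,0,-0.129,0],[40,-6,0,-29,0,-0.146,0],[40,-6,0,-32,0,-0.162,0]]'; python3 arc.py 213.5 123.5 10
```

```text
time_s: 2.95
ee_pos: [0.4717, 0.1953, 0.1401]
tcp_rot: [-1.545, -0.332, 0.335]
contact_force: [-1.1, 1.9, 0.5]
gripper_width: 0.454
194.351898575778 0.09625791016136899 114.3508668963877
[-1.  0. -3.] -0.016
[-1.  0. -6.] -0.032
[ -1.   0. -10.] -0.048
[ -2.   0. -13.] -0.064
[ -2.   0. -16.] -0.08
[ -2.   0. -19.] -0.096
[ -2.   0. -22.] -0.112
[ -2.   0. -26.] -0.128
[ -1.   0. -29.] -0.144
[ -1.   0. -32.] -0.16
```

```bash
python3 -m inch '[[40,-1,0,-3,0,-0.016,0],[40,-1,0,-6,0,-0.032,0],[40,-1,0,-10,0,-0.048,0],[40,-2,0,-13,0,-0.064,0],[40,-2,0,-16,0,-0.08,0],[36,-2,0,-19,0,-0.096,0],[32,-2,0,-22,0,-0.112,0],[28,-2,0,-26,0,-0.128,0],[24,-1,0,-29,0,-0.144,0],[20,-1,0,-32,0,-0.16,0],[17,-1,0,-32,0,-0.16,0],[16,-1,0,-32,0,-0.16,0]]'; python3 tool.py; python3 look.py c
```

```text
time_s: 3.95
ee_pos: [0.4841, 0.1656, 0.14]
tcp_rot: [-1.522, -0.457, 0.459]
contact_force: [-0.7, 0.8, 0.1]
gripper_width: 0.187
t 3.95 pos [0.4841 0.1656 0.14  ] F [-0.73  0.8   0.07] w 0.187
x [ 0.834  0.552 -0.002] y [-0.002 -0.001 -1.   ] z [-0.552  0.834  0.   ]
```

View pics/scene_c.png

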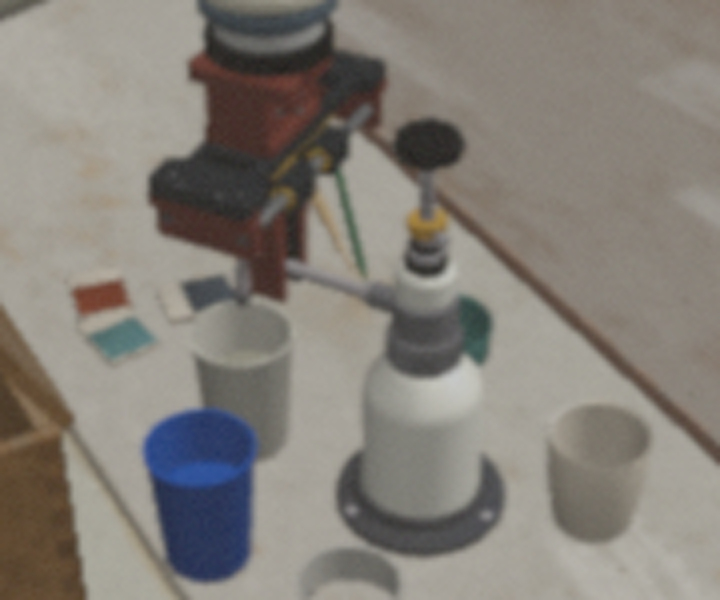

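```bash
python3 -c "
from h import *
c=capture('scene')
for uv in [(240+242/4,110+300/4)]: print(atz(c,uv,.112))
print(atz(c,(240+242/4,110+332/4),.092))"
python3 -m inch '[[22,0,0,0,0,0,0],[28,0,0,0,0,0,0],[34,0,0,0,0,0,0],[40,0,-3,0,0,0,0],[40,0,-15,0,0,0,0],[40,0,-35,0,0,0,0],[40,0,-65,0,0,0,0],[40,-30,-100,20,0,0,0],[40,-60,-135,50,0,0,0],[40,-80,-160,80,0,0,0],[40,-90,-170,100,0,0,0],[20,-90,-170,110,0,0,0]]'; python3 look.py d
```

```text
[0.45474838 0.15386012 0.112     ]
[0.46136842 0.14942715 0.092     ]
time_s: 5.1
ee_pos: [0.346, 0.2086, 0.3173]
tcp_rot: [-1.52, -0.465, 0.452]
contact_force: [-0.2, -1.3, 0.2]
gripper_width: 0.412
```

View pics/top_d.png

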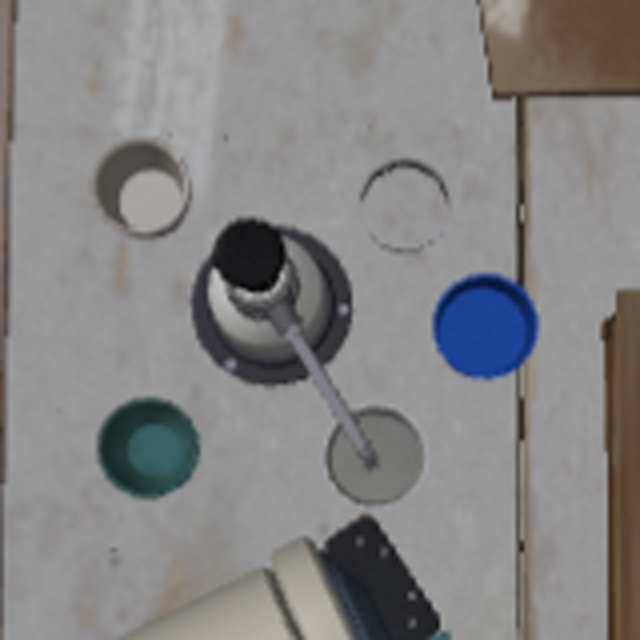

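View pics/scene_d.png

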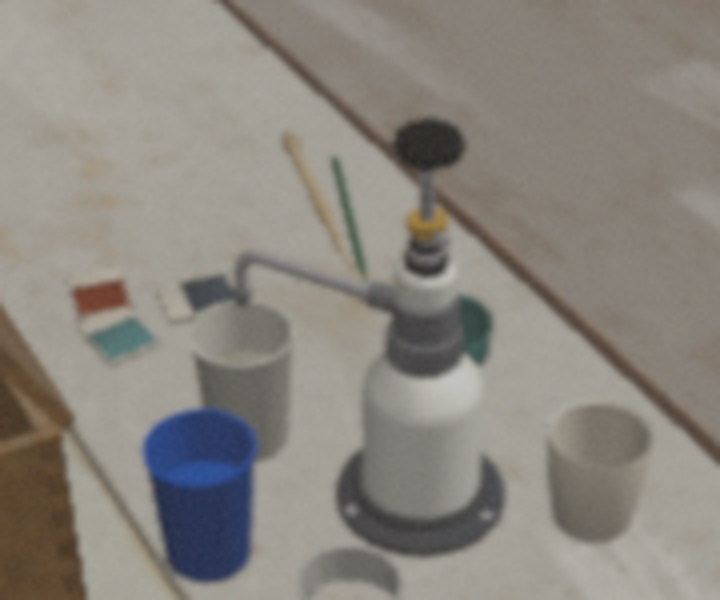

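The nozzle (372,462) is inside the grey beaker's mouth (centred 375,455) and the other vessels haven't moved. Next I shut the fingers and go above the knob.

```bash
python3 tool.py 0.566 0.2195 0.310 120
```

```text
t 5.2 pos [0.3474 0.2091 0.314 ] F [ 0.7  -0.2   0.03] w 0.329
x [0.832 0.555 0.005] y [ 0.004  0.003 -1.   ] z [-0.555  0.832 -0.   ]
shift mm [ 187.6    5.  -112.7]
turn [0.0002 0.0644 0.0051]
turn [ 7.9000e-03 -3.0771e+00 -3.0000e-04]
```

```bash
python3 -m inch '[[0,15,-8,-9,0,0,0],[0,35,-8,-21,0,0,0],[0,60,-8,-36,0,0,0],[0,85,-8,-51,0,0,0],[0,110,-8,-66,0,0,0],[0,135,-6,-81,0,0,0],[0,158,-4,-95,0,0,0],[0,175,0,-105,0,0,0],[0,184,3,-111,0,0,0],[0,188,5,-113,0,0,0],[0,188,5,-113,0,0,0]]'; python3 tool.py 0.566 0.2195 0.285; python3 look.py e
```

```text
time_s: 6.12
ee_pos: [0.5675, 0.2186, 0.3077]
tcp_rot: [-1.521, -0.461, 0.458]
contact_force: [0.8, 0.3, -0.8]
gripper_width: 0.006
t 6.12 pos [0.5675 0.2186 0.3077] F [ 0.84  0.33 -0.83] w 0.006
x [0.833 0.554 0.002] y [ 0.001  0.001 -1.   ] z [-0.554  0.833  0.   ]
shift mm [-0.8 22.7  1.6]
```

View pics/scene_e.png

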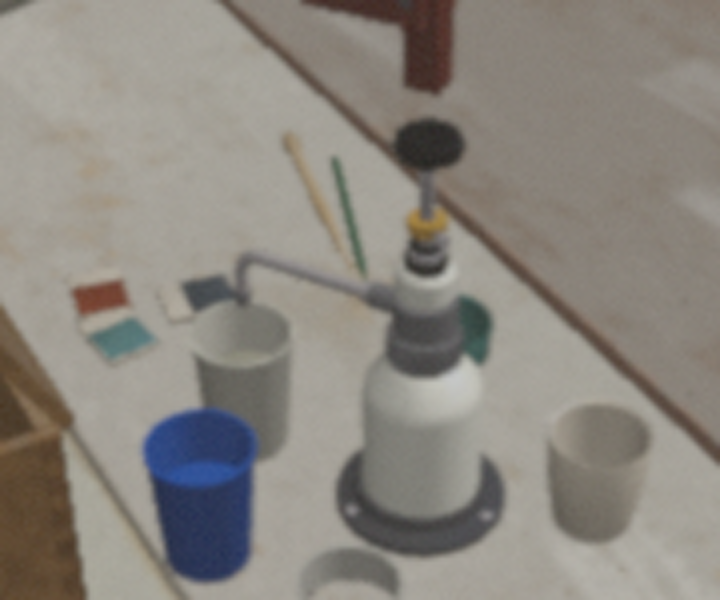

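```bash
python3 -m inch '[[0,0,6,1,0,0,0],[0,-1,14,2,0,0,0],[0,-1,20,2,0,0,0],[0,-1,24,2,0,0,0],[0,-1,25,2,0,0,0],[0,-1,25,2,0,0,0]]'; python3 tool.py 0.566 0.2195 .276
```

```text
time_s: 6.72
ee_pos: [0.5641, 0.2202, 0.2842]
tcp_rot: [-1.52, -0.463, 0.458]
contact_force: [-0.3, 0.5, -0.4]
gripper_width: 0.008
t 6.72 pos [0.5641 0.2202 0.2842] F [-0.3   0.53 -0.39] w 0.008
x [0.832 0.555 0.003] y [ 0.003  0.002 -1.   ] z [-0.555  0.832  0.   ]
shift mm [ 1.1  8.2 -1.6]
```

```bash
python3 -m inch '[[0,0.5,2,0,0,0,0],[0,1,3.5,-0.5,0,0,0],[0,1,5,-0.5,0,0,0],[0,1,6.5,-0.5,0,0,0],[0,1,8,-0.5,0,0,0],[0,1,8,-0.5,0,0,0]]'; python3 -m inch '[[0,0,1,0,0,0,0],[0,0,2,0,0,0,0],[0,0,2,0,0,0,0]]'; python3 -m inch '[[0,0,1,0,0,0,0],[0,0,2,0,0,0,0],[0,0,2,0,0,0,0]]'
```

```text
time_s: 7.22
ee_pos: [0.5654, 0.2204, 0.2762]
tcp_rot: [-1.52, -0.463, 0.457]
contact_force: [-0.1, -0.2, 1.3]
gripper_width: 0.006
time_s: 7.47
ee_pos: [0.5654, 0.2203, 0.2742]
tcp_rot: [-1.52, -0.463, 0.457]
contact_force: [0.4, 0.2, 1.6]
gripper_width: 0.008
time_s: 7.72
ee_pos: [0.5654, 0.2203, 0.2719]
tcp_rot: [-1.52, -0.463, 0.458]
contact_force: [0.0, 0.2, 2.0]
gripper_width: 0.005
```

```bash
python3 -m inch '[[0,0,1,0,0,0,0],[0,0,2,0,0,0,0],[0,0,2,0,0,0,0]]'|grep -E 'pos|force'; python3 -m inch '[[0,0,1,0,0,0,0],[0,0,2,0,0,0,0],[0,0,2,0,0,0,0]]'|grep -E 'pos|force'; python3 -m inch '[[0,0,1,0,0,0,0],[0,0,2,0,0,0,0],[0,0,2,0,0,0,0]]'|grep -E 'pos|force';python3 look.py f
```

```text
ee_pos: [0.5654, 0.2204, 0.2699]
contact_force: [0.4, 0.6, 3.3]
ee_pos: [0.5654, 0.2204, 0.2692]
contact_force: [-2.7, -0.3, 6.8]
ee_pos: [0.5655, 0.2204, 0.2688]
contact_force: [-2.0, 0.3, 7.7]
```

View pics/scene_f.png

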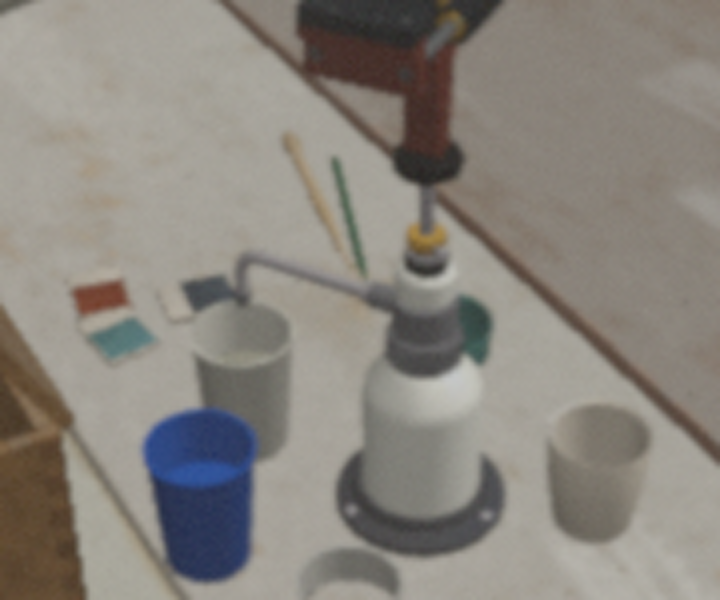

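```bash
python3 -m inch '[[0,0,2,0,0,0,0],[0,0,2.5,0,0,0,0],[0,0,3,0,0,0,0]]'|grep -E 'pos|force'; python3 -m inch '[[0,0,2.5,0,0,0,0],[0,0,3,0,0,0,0],[0,0,3,0,0,0,0]]'|grep -E 'pos|force'; python3 -m inch '[[0,0,2.5,0,0,0,0],[0,0,3,0,0,0,0],[0,0,3,0,0,0,0]]'|grep -E 'pos|force'
```

```text
ee_pos: [0.5655, 0.2204, 0.2678]
contact_force: [-0.8, -1.2, 8.5]
ee_pos: [0.5655, 0.2204, 0.267]
contact_force: [-2.6, -2.2, 9.4]
ee_pos: [0.5655, 0.2204, 0.2663]
contact_force: [-2.0, -0.5, 9.3]
```

```bash
python3 -m inch '[[0,0,3,0,0,0,0],[0,0,3.5,0,0,0,0],[0,0,4,0,0,0,0]]'|grep -E 'pos|force'; python3 -m inch '[[0,0,3,0,0,0,0],[0,0,3.5,0,0,0,0],[0,0,4,0,0,0,0]]'|grep -E 'pos|force'; python3 -m inch '[[0,0,3,0,0,0,0],[0,0,3.5,0,0,0,0],[0,0,4,0,0,0,0]]'|grep -E 'pos|force'
```

```text
ee_pos: [0.5655, 0.2204, 0.2651]
contact_force: [-1.9, -1.7, 10.4]
ee_pos: [0.5655, 0.2204, 0.2641]
contact_force: [-3.5, -1.1, 12.5]
ee_pos: [0.5655, 0.2204, 0.2635]
contact_force: [-4.1, -1.1, 14.5]
```

```bash
python3 -m inch '[[0,0,3.5,0,0,0,0],[0,0,4,0,0,0,0],[0,0,4,0,0,0,0]]'|grep -E 'pos|force'; python3 tool.py|head -1;  python3 -m inch '[[0,0,4,0,0,0,0],[0,0,4,0,0,0,0],[0,0,4,0,0,0,0],[0,0,4,0,0,0,0]]'|grep -E 'pos|force'
```

```text
ee_pos: [0.5655, 0.2204, 0.2635]
contact_force: [-4.2, -2.0, 14.3]
t 10.32 pos [0.5655 0.2204 0.2635] F [-4.17 -2.03 14.33] w 0.002
ee_pos: [0.5655, 0.2204, 0.2636]
contact_force: [-3.0, -1.3, 14.6]
```

```bash
python3 -m inch '[[0,0,4.2,0,0,0,0],[0,0,4.4,0,0,0,0],[0,0,4.4,0,0,0,0],[0,0,4.4,0,0,0,0],[0,0,4.4,0,0,0,0],[0,0,4.4,0,0,0,0]]'|grep -E 'pos|force'; python3 look.py g; python3 -m inch '[[0,0,4.4,0,0,0,0],[0,0,4.4,0,0,0,0],[0,0,4.4,0,0,0,0],[0,0,4.4,0,0,0,0],[0,0,4.4,0,0,0,0],[0,0,4.4,0,0,0,0],[0,0,4.4,0,0,0,0],[0,0,4.4,0,0,0,0]]'|grep -E 'pos|force'
```

```text
ee_pos: [0.5656, 0.2204, 0.2635]
contact_force: [-5.3, -1.6, 16.1]
ee_pos: [0.5656, 0.2204, 0.2635]
contact_force: [-4.5, -3.2, 15.9]
```

View pics/scene_g.png

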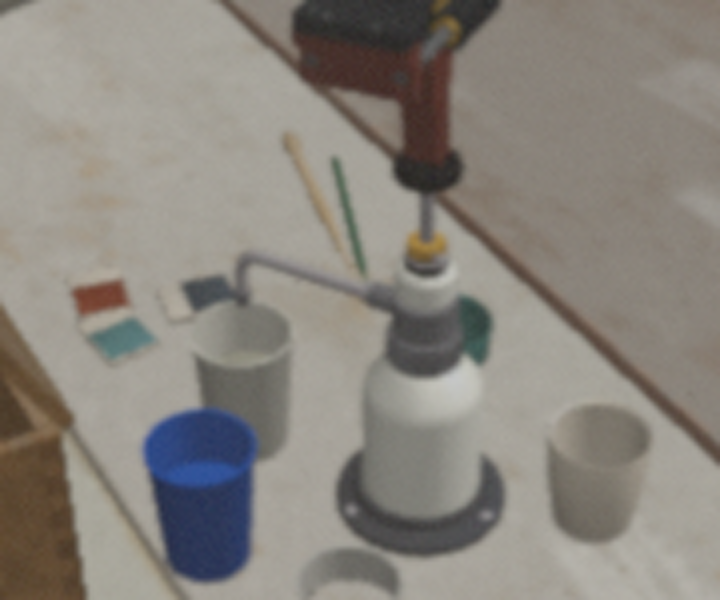

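```bash
python3 -m inch '[[0,0,4,0,0,0,0],[0,0,3.6,0,0,0,0],[0,0,3.2,0,0,0,0],[0,0,2.8,0,0,0,0],[0,0,2.4,0,0,0,0],[0,0,2,0,0,0,0],[0,0,1.6,0,0,0,0],[0,0,1.2,0,0,0,0],[0,0,0.8,0,0,0,0],[0,0,0.4,0,0,0,0],[0,0,0,0,0,0,0]]'|grep -E 'time|pos|force'
```

```text
time_s: 12.83
ee_pos: [0.5655, 0.2204, 0.2662]
contact_force: [-2.2, -0.9, 9.6]
```

```bash
python3 -m inch '[[0,0,2.3,0,0,0,0],[0,0,1.9,0,0,0,0],[0,0,1.5,0,0,0,0],[0,0,1.1,0,0,0,0],[0,0,0.7,0,0,0,0],[0,0,0.3,0,0,0,0],[0,0,-0.1,0,0,0,0],[0,0,-0.5,0,0,0,0],[0,0,-0.9,0,0,0,0],[0,0,-1.3,0,0,0,0],[0,0,-1.7,0,0,0,0]]'|grep -E 'time|pos|force'
```

```text
time_s: 13.75
ee_pos: [0.5654, 0.2204, 0.2696]
contact_force: [-1.7, -0.2, 6.5]
```

Target is now 0.2679, measured 0.2696 (offset 1.7).

```bash
python3 -m inch '[[0,0,1.3,0,0,0,0],[0,0,0.9,0,0,0,0],[0,0,0.5,0,0,0,0],[0,0,0.1,0,0,0,0],[0,0,-0.3,0,0,0,0],[0,0,-0.7,0,0,0,0],[0,0,-1.1,0,0,0,0],[0,0,-1.5,0,0,0,0],[0,0,-1.9,0,0,0,0],[0,0,-2.3,0,0,0,0]]'|grep -E 'time|pos|force'
```

```text
time_s: 14.58
ee_pos: [0.5654, 0.2203, 0.2716]
contact_force: [0.4, -0.1, 2.7]
```

```bash
python3 -m inch '[[0,0,-0.6,0,0,0,0],[0,0,-1,0,0,0,0],[0,0,-1.4,0,0,0,0],[0,0,-1.8,0,0,0,0],[0,0,-2.2,0,0,0,0],[0,0,-2.6,0,0,0,0],[0,0,-3,0,0,0,0],[0,0,-3.4,0,0,0,0],[0,0,-3.8,0,0,0,0],[0,0,-4.2,0,0,0,0],[0,0,-4.6,0,0,0,0],[0,0,-5,0,0,0,0]]'|grep -E 'time|pos|force';python3 -m inch '[[0,0,-0.3,0,0,0,0],[0,0,-0.7,0,0,0,0],[0,0,-1.1,0,0,0,0],[0,0,-1.5,0,0,0,0],[0,0,-1.9,0,0,0,0],[0,0,-2.3,0,0,0,0],[0,0,-2.7,0,0,0,0],[0,0,-3.1,0,0,0,0],[0,0,-3.5,0,0,0,0],[0,0,-3.9,0,0,0,0],[0,0,-4.3,0,0,0,0],[0,0,-4.7,0,0,0,0]]'|grep -E 'time|pos|force'
```

```text
time_s: 15.58
ee_pos: [0.5652, 0.2203, 0.2766]
contact_force: [0.7, 0.7, 1.4]
time_s: 16.58
ee_pos: [0.5648, 0.2202, 0.281]
contact_force: [0.1, 0.1, 0.8]
```

```bash
python3 -m inch '[[0,0,-0.6,0,0,0,0],[0,0,-1.2,0,0,0,0],[0,0,-2,0,0,0,0],[0,0,-3,0,0,0,0],[0,0,-4.5,0,0,0,0],[0,0,-7,0,0,0,0],[0,0,-11,0,0,0,0],[0,0,-18,0,0,0,0],[0,0,-28,0,0,0,0],[0,0,-40,0,0,0,0],[0,0,-50,0,0,0,0],[0,0,-55,0,0,0,0]]'|grep -E 'time|pos|force';python3 -m inch '[[0,-15,0,8,0,0,0],[0,-40,0,20,0,0,0],[0,-70,0,38,0,0,0],[0,-100,0,55,0,0,0],[0,-130,0,72,0,0,0],[0,-160,0,89,0,0,0],[0,-180,0,105,0,0,0],[0,-190,0,115,0,0,0],[0,-190,0,118,0,0,0],[0,-190,0,118,0,0,0]]'; python3 look.py h
```

```text
time_s: 17.58
ee_pos: [0.5623, 0.2193, 0.3388]
contact_force: [-0.1, -0.4, 0.0]
time_s: 18.42
ee_pos: [0.3388, 0.2126, 0.328]
tcp_rot: [-1.519, -0.506, 0.416]
contact_force: [-0.0, -0.5, -0.9]
gripper_width: 0.006
```

View pics/scene_h.png

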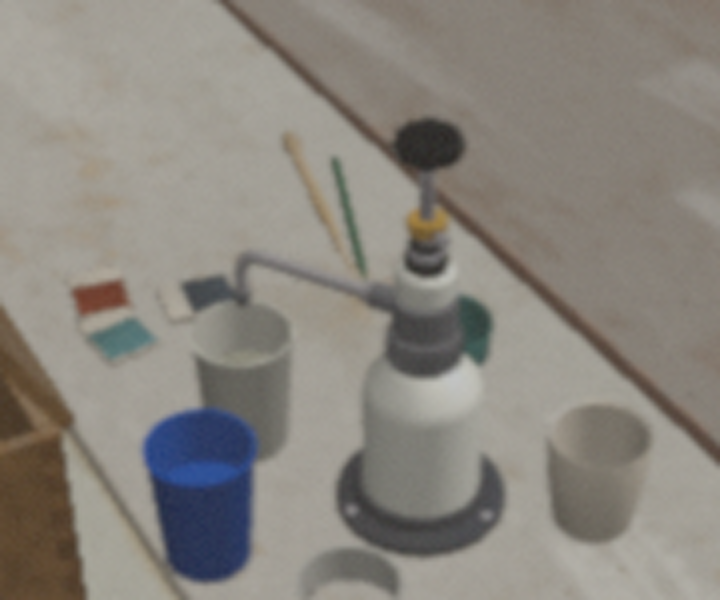

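View pics/top_h.png

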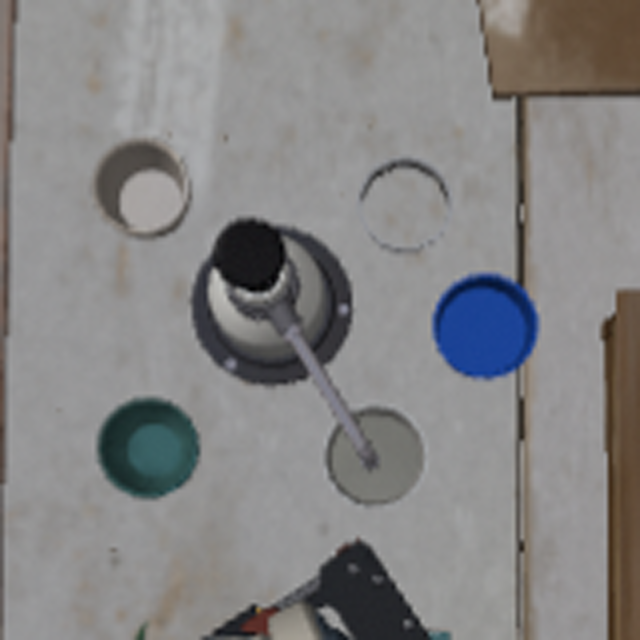

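The knob is back at its starting pixel (430,144). The nozzle (372,462) is inside the beaker mouth and all the vessels are unmoved, so I'm handing in.

```bash
python3 -m inch '[[0,0,0,0,0,0,0],[0,0,0,0,0,0,0],[0,0,0,0,0,0,0]]'; python3 -c "
from plant import *
print(finish_job())"
```

```text
time_s: 18.77
ee_pos: [0.3403, 0.2122, 0.3266]
tcp_rot: [-1.52, -0.502, 0.418]
contact_force: [-0.2, 0.1, 0.3]
gripper_width: 0.003
the job is handed in; nothing more can be done
None
```

The job is done and handed in at about 19 s; no verdict was reported.

- **Spout:** I swung it about 37° by its tube until the nozzle was over the grey beaker's mouth. In the last top picture the nozzle is at (372,462) and the mouth is centred at (375,455).
- **Press:** With shut fingers I felt the first stop about 9 mm down, where the push rose from about 2–3 N to 8 N. The second stop came about 5.5 mm further, stiff at 14–16 N. The highest reading was 16.1 N, and I held it there for about 1.5 s.
- **Release:** I let the knob rise at about 5 mm/s with my finger on it until contact was lost, then withdrew.

In the last pictures the knob is back at its starting pixel, fully up. The vessels and the ring have not moved, and the arm is clear of everything.

Two measurements were less certain:
- **Dispenser axis:** the scene camera placed it 8–12 mm further out than the top camera, so I relied mainly on the top view.
- **Sleeve travel:** my height readings gave 5.3–5.7 mm, a thin margin over the 5 mm needed. The stiffening at 14–16 N confirmed the second stop.

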